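# Turn over the jointing-compound jars and put them away

### The job

Two or three closed jars of settled jointing compound stand on the pipe fitter's bench: turn each one right over, lid down, keep it so for about three seconds to loosen the contents, and set it back upright, in the order red lid, green lid, yellow lid (passing over any colour that is not there). Pull out the yellow-fronted tray of the blue locker, stand all the jars upright on the tray floor, and push the tray fully shut with the jars still standing. Leave the brass valve, the dark coupling and the copper stub where they are.

Things in the scene. Friction and masses are not known exactly. Their poses are not given: they have to be found in the camera images.
- jar_red: Closed eight-sided jar: white body 56 mm across flats, 80 mm tall, with a red band; flats 23 mm wide, square to the body's x and y axes and half-way between; round red lid 52 mm in diameter, 20 mm high (100 mm overall; 0.2 to 0.34 kg, centre of mass 28 mm above the underside). Origin: centre of the underside; z points up through the lid. May be absent.
- jar_green: Closed eight-sided jar: white body 56 mm across flats, 80 mm tall, with a green band; flats 23 mm wide, square to the body's x and y axes and half-way between; round green lid 52 mm in diameter, 20 mm high (100 mm overall; 0.2 to 0.34 kg, centre of mass 28 mm above the underside). Origin: centre of the underside; z points up through the lid. May be absent.
- jar_yellow: Closed eight-sided jar: white body 56 mm across flats, 80 mm tall, with a yellow band; flats 23 mm wide, square to the body's x and y axes and half-way between; round yellow lid 52 mm in diameter, 20 mm high (100 mm overall; 0.2 to 0.34 kg, centre of mass 28 mm above the underside). Origin: centre of the underside; z points up through the lid. May be absent.
- locker: Blue steel bench locker, fixed, 200 mm deep (x), 330 mm wide (y), 200 mm tall, with a clear top; origin at the centre of its underside; its open front is the plane x = -100 mm, and the tray comes out of it along the locker's -x, towards the robot.
- tray (a joint): How far the tray is pulled out of the locker, m: 0 shut (its front panel against the locker's front), 0.18 fully out. It starts partly open. It stays where it is left (about 2 N to move).
- tray_floor (a point): Centre of the tray's inner floor, on the floor's surface (20 mm above the bench); axes parallel to the locker's. Inner floor 160 mm (x) by 280 mm (y), walls rise 25 mm above it; the back wall is 8 mm and the side walls are 8 mm thick. With the tray fully out, the whole inner floor lies clear of the locker.
- tray_front (a point): Middle of the upper edge of the tray's yellow front panel, 45 mm above the bench; panel 12 mm thick (x), 324 mm wide (y), its top can be pinched from above.
- tray_handle (a point): Centre of the straight steel bar handle on the tray front, 32 mm above the bench: bar 120 mm long (y), 10 mm thick (x), 14 mm high, standing 51 mm ahead (-x) of the middle of the front panel, with 40 mm of free space behind it, on two posts 50 mm either side of its centre; for pulling and pushing.
- valve: Brass ball valve with a green lever, lying, about 120 mm long and 65 mm tall; leave alone. Origin under its middle.
- coupling: Dark steel pipe coupling standing upright, 48 mm across, 54 mm tall; leave alone. Origin at its underside.
- copper_stub: Short copper stub with a collar, standing, 38 mm across, 75 mm tall; leave alone. Origin at its underside.

How it is judged:
By the outcome, as a careful person would: the job done as asked, in the order asked, and still so for the second after the job is handed in, with the robot touching nothing.
Of jar_red, jar_green, jar_yellow only 2 to 3 are there at a start; the rules pass over those that are not, and their reading is None.
At some moment in a run one of jar_red, jar_green, jar_yellow may be knocked a few centimetres aside while the robot is not near it.
Once in a run the grip may slacken for a moment while it holds something.
It also fails if it takes over 210 s, if anything falls off the work surface, if the arm or the gripper's body presses on something with over 40 N, if the wrist force passes 120 N, or if a joint passes its speed limit or range.

### The arm

A 6-joint arm with a two-finger parallel gripper is mounted at the origin on the work surface. World frame = base frame: x ahead of the robot, y to its left, z up, the work surface at z = 0. Lengths are in m, angles in rad, forces in N, time in s.
With the tool pointing down it reaches from about 0.275 to 0.75 m from the base axis. Payload 10.2 kg.
Tool frame: the origin (TCP) lies midway between the tips of the shut fingers; the grasp point (between the pads) lies 19 mm behind it (env.hold_point_z is the distance from the TCP to the grasp point, in m); z points along the fingers, y is the line along which they close (so a half turn about z gives the same grasp; the last joint's range is limited). The gripper opens to 85 mm and grips with 20 to 120 N. Pads are 22 mm wide; open, the fingers measure 114 mm over their backs; the gripper's body (76 mm by 85 mm) begins 54 mm behind the grasp point. The pads swing forward as they close: fully open they stand 13 mm farther back than shut.
Start: joints at [-1.448, 0.313, 1.498, -0, 1.331, -0.223], TCP at [0.178, -0.494, 0.231] pointing down, gripper open.
Joint ranges: [-2.94, 2.94], [-0.97, 2.17], [0.19, 2.56], [-1.23, 4.37], [0.02, 3.11], [-2.88, 2.88]. Speed limits (rad/s): [2.39, 2.39, 3.01, 3.14, 3.14, 3.14].

### API

Orientations are given as a unit quaternion [x, y, z, w].
In Python, from bench import env, kinematics, monitor, eyes, job gives the robot as it stands. The module is installed in compiled form; this text tells all that it offers. Calls block until the motion is done:
- env.reach(position, orientation): joint-space move of the TCP to a pose.
- env.movel(position, velocity=0.15, frame=None, guard=None): straight line of the TCP; frame=None keeps the orientation; velocity is the mean speed in m/s. With guard (N) it stops when the force on the tool has changed by that much, and returns True; else False.
- env.set_joints(angles): joint-space move.
- env.release() and env.close_gripper(effort=None): open the fingers fully, or close them until they stop; effort is the grip in N (None keeps the last).
- env.hold(seconds).
- kinematics.ik(position, orientation): joint angles nearest the present ones, or None.
- monitor.sense(): the state.
- eyes.grab_frame(name): name is "side" or "top" or "wrist"; returns a dict with "frame" (420x560x3 uint8, red, green, blue), "mtx" (3x3 intrinsics, pixels), "view" (4x4, takes a point from world to camera coordinates). Camera axes: x right, y down, z forward; pixel columns grow to the right and rows downward; lengths in m; the calibration is good to about 2 mm. A picture is of the moment at which its call begins. There is no depth.
A pose or a line that the arm cannot do raises env.MotionError and nothing moves.
- job.hand_in(): hands the job in; it is judged then, once.
The state is a dict: "clock": time; "joints": joint angles; "qvel": joint speeds; "joint_efforts": joint torques, N m; "position": TCP position; "ee_rot": TCP orientation; "contact_force": force on the tool from outside, world axes, zero at the start; "ft_torque": the same for the moment, N m; "finger_gap": opening from 0.0 (shut) to 1.0 (fully open); "gripper_force": force on a finger pad.
Only numpy, scipy, OpenCV 4.12 (cv2) and the standard library are available. Lean on these libraries where they do the work, as an engineer would, in place of code of your own. Each camera call takes 0.05 s, during which the arm holds its last target. There are 200 camera calls.

## Working session

There is one attempt and no reset: what is moved stays moved. The work goes in short steps, each a Python script; the robot and the scene stay as the last script left them, time stands still between calls to the robot, and variables do not carry over. Pictures are saved under pics/ and viewed, at most 14 in all, crops included, and the job is handed in when it is done.

```bash
mkdir -p pics
python3 - <<'E'
from bench import env, kinematics, monitor, eyes, job
import cv2, numpy as np
for n in ("side","top"):
    d=eyes.grab_frame(n); cv2.imwrite(f"pics/{n}0.png",d["frame"][:,:,::-1])
    V=d["view"]; print(n,d["mtx"].tolist(),np.round(V,3).tolist(),"cam",-V[:3,:3].T@V[:3,3])
print(monitor.sense(), env.hold_point_z)
E
```

```text
side [[434.16654443454684, 0.0, 274.7228573283903], [0.0, 434.16654443454684, 209.27500025858268], [0.0, 0.0, 1.0]] [[-0.304, 0.953, -0.004, 0.254], [0.907, 0.288, -0.309, -0.498], [-0.293, -0.098, -0.951, 1.118], [0.0, 0.0, 0.0, 1.0]] cam [0.85566161 0.01089793 0.91080119]
top [[391.53333436418706, 0.0, 281.59921622333997], [0.0, 391.53333436418706, 204.80510018210288], [0.0, 0.0, 1.0]] [[-0.009, -1.0, -0.001, -0.051], [-0.998, 0.009, -0.068, 0.61], [0.068, 0.0, -0.998, 0.993], [0.0, 0.0, 0.0, 1.0]] cam [ 0.53987629 -0.05607291  1.03230682]
{'clock': 0.1, 'joints': array([-1.44843847e+00,  3.13371553e-01,  1.49836419e+00,  5.93949202e-06,
        1.33097672e+00, -2.23355641e-01]), 'qvel': array([-0.00103269, -0.00064932, -0.00391367, -0.00014041,  0.00050894,
       -0.00046383]), 'joint_efforts': array([ 1.94071596e-03, -4.12901330e+01, -2.60138154e+01, -1.54881363e-04,
        3.07903756e-03, -1.26908489e-05]), 'position': array([ 0.17788938, -0.49370398,  0.23080265]), 'ee_rot': array([ 9.85097401e-01,  1.71996502e-01,  3.11431818e-05, -5.59044346e-04]), 'contact_force': array([ 0.0975754 , -0.38733952,  0.27272509]), 'ft_torque': array([ 0.0256427 , -0.02096363,  0.03215116]), 'gripper_force': 0.0, 'finger_gap': 1.0008243222873336} 0.0187
```

View pics/top0.png

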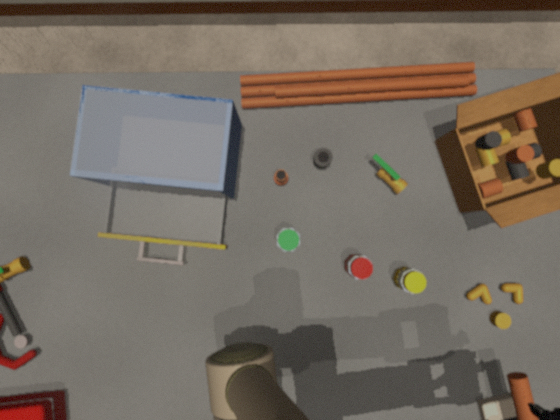

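View pics/side0.png

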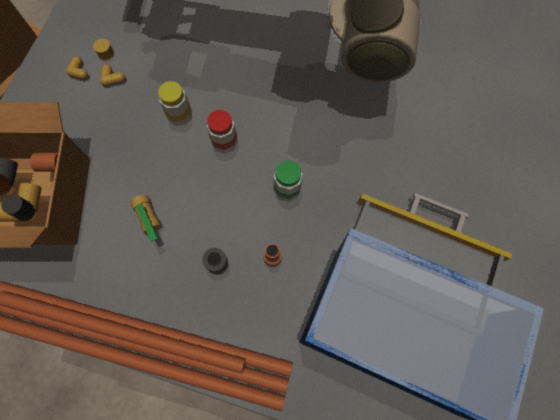

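The top view has the lids at green (288,239), red (360,267) and yellow (414,281). The tray front edge runs (100,236)–(224,247) and the handle is near (161,260). The side view agrees: all three jars are standing, and the tray is partly open. Next I'll measure these and check which side-grasp poses are reachable.

```bash
cat > h.py <<'E'
from bench import env, kinematics, monitor, eyes, job
import cv2, numpy as np
from scipy.spatial.transform import Rotation as R
HSV={"red":[((0,150,90),(6,255,255)),((174,150,90),(180,255,255))],"green":[((50,120,90),(80,255,255))],"yellow":[((26,150,90),(34,255,255))]}
def mask(img,c):
    h=cv2.cvtColor(img,cv2.COLOR_RGB2HSV); return sum(cv2.inRange(h,a,b) for a,b in HSV[c])
def ray(d,uv,z):
    V=d["view"]; Rt=V[:3,:3].T; c=-Rt@V[:3,3]
    r=Rt@np.linalg.solve(d["mtx"],[uv[0],uv[1],1.]); return c+r*(z-c[2])/r[2]
def proj(d,p):
    q=d["mtx"]@(d["view"][:3,:3]@np.array(p)+d["view"][:3,3]); return q[:2]/q[2]
def blobs(d,c,amin=60):
    n,l,s,ce=cv2.connectedComponentsWithStats(mask(d["frame"],c))
    return [(ce[i],s[i]) for i in range(1,n) if s[i][4]>=amin]
def tool(heading,tilt,roll=0):
    """tool z along heading (yaw), tilted down by tilt; y (closing) horizontal at roll 0"""
    z=np.array([np.cos(heading)*np.cos(tilt),np.sin(heading)*np.cos(tilt),-np.sin(tilt)])
    y=np.array([-np.sin(heading),np.cos(heading),0]); x=np.cross(y,z)
    return R.from_matrix(np.c_[x,y,z])*R.from_euler('z',roll)
def down(yaw): # closing line y at angle yaw+90deg
    return tool(yaw,np.pi/2)
HP=env.hold_point_z
def tcp(p,rot): return np.array(p)+rot.apply([0,0,HP])
E
python3 - <<'E'
from h import *
t=eyes.grab_frame("top"); s=eyes.grab_frame("side")
for c in HSV:
    for d,n in((t,"top"),(s,"side")):
        for ce,st in blobs(d,c): print(c,n,ce.round(1),st[:5],ray(d,ce,.1).round(3))
for uv in((100,236),(224,247)): print("front",ray(t,uv,.045).round(3))
for uv in((138,258),(183,262)): print("handle",ray(t,uv,.039).round(3))
for uv in((86,88),(238,98),(228,191),(74,177)): print("lockertop",ray(t,uv,.2).round(3))
for uv,z in(((388,172),.03),((323,158),.054),((281,177),.075)): print("other",ray(t,uv,z).round(3))
d=eyes.grab_frame("wrist"); print("wristcam in tool", R.from_quat(monitor.sense()["ee_rot"]).inv().apply(-d["view"][:3,:3].T@d["view"][:3,3]-monitor.sense()["position"]), (R.from_quat(monitor.sense()["ee_rot"]).inv().as_matrix()@d["view"][:3,:3].T).round(2).tolist(), d["mtx"][0,0])
# reach table for side grasps and flips
for nm,p in(("g",(.43,-.07)),("r",(.37,-.25)),("y",(.34,-.37))):
    az=np.arctan2(p[1],p[0])
    for tl in(0,20,35,45):
        row=[]
        for h in range(-120,121,30):
            a=np.deg2rad(tl); r1=tool(az+np.deg2rad(h),a)
            ok=[]
            for rr,z in((0,.05),(np.pi,.05)):
                q=tool(az+np.deg2rad(h),a,rr); k=kinematics.ik(tcp([*p,z],q),q.as_quat()); ok.append('1' if k is not None else '0')
            row.append(''.join(ok))
        print(nm,tl,row)
E
```

```text
red top [361.3 267.8] [351 258  21  21 325] [ 0.453 -0.243  0.1  ]
red top [ 16.7 360.2] [  0 350  35  19 288] [0.247 0.563 0.1  ]
red top [ 23.2 412.9] [  0 405  45  15 590] [0.128 0.543 0.1  ]
red side [219.  120.4] [208 110  23  22 400] [ 0.454 -0.244  0.1  ]
green top [386.3 167.2] [374 155  25  24 132] [ 0.692 -0.308  0.1  ]
green side [288. 172.] [277 161  23  23 429] [ 0.523 -0.071  0.1  ]
green side [145.9 222.1] [136 204  21  37 254] [ 0.707 -0.304  0.1  ]
yellow top [414.5 281.7] [404 272  22  21 348] [ 0.42  -0.367  0.1  ]
yellow side [169.9  91.4] [159  82  23  20 370] [ 0.42  -0.369  0.1  ]
front [0.533 0.401 0.045]
front [0.503 0.089 0.045]
handle [0.477 0.307 0.039]
handle [0.466 0.193 0.039]
lockertop [0.855 0.367 0.2  ]
lockertop [0.83  0.037 0.2  ]
lockertop [0.627 0.058 0.2  ]
lockertop [0.66  0.388 0.2  ]
other [ 0.691 -0.331  0.03 ]
other [ 0.724 -0.162  0.054]
other [ 0.674 -0.055  0.075]
wristcam in tool [ 0.08067735 -0.00152308 -0.14291383] [[-0.0, -0.95, -0.32], [1.0, -0.0, 0.0], [-0.0, -0.32, 0.95]] 360.2191457304242
g 0 ['11', '00', '00', '11', '11', '11', '11', '11', '11']
g 20 ['11', '11', '00', '11', '00', '11', '11', '11', '11']
g 35 ['11', '11', '00', '11', '11', '11', '11', '11', '11']
g 45 ['11', '11', '00', '11', '11', '11', '11', '11', '11']
r 0 ['11', '00', '00', '11', '11', '11', '11', '11', '11']
r 20 ['11', '11', '00', '11', '11', '11', '11', '11', '11']
r 35 ['11', '11', '00', '11', '11', '11', '11', '11', '11']
r 45 ['11', '11', '00', '11', '11', '11', '11', '11', '11']
y 0 ['11', '00', '00', '11', '11', '11', '11', '11', '11']
y 20 ['11', '11', '00', '11', '11', '11', '11', '11', '11']
y 35 ['11', '11', '00', '11', '11', '11', '11', '11', '11']
y 45 ['11', '11', '00', '11', '11', '11', '11', '11', '11']
```

The two views agree on the lids to within 2 mm: red (.453,-.243), green (.523,-.071), yellow (.420,-.368). The locker is turned about -5.5° and the tray is about 0.12 m open. Next I need the yaw of the jars' flats, from close wrist views.

Run:
```python
from h import *
P={"yellow":(.42,-.368),"red":(.453,-.2435),"green":(.523,-.071)}
ims=[]
for c,p in P.items():
    rot=down(np.arctan2(p[1],p[0])); env.reach([*p,.22],rot.as_quat())
    d=eyes.grab_frame("wrist"); np.savez(f"pics/w_{c}.npz",**d)
    u,v=proj(d,[*p,.1]).astype(int); print(c,u,v,monitor.sense()["clock"],monitor.sense()["joints"].round(2))
    ims.append(cv2.resize(d["frame"][max(0,v-75):v+105,max(0,u-75):u+75],(266,320)))
cv2.imwrite("pics/w.png",np.hstack(ims)[:,:,::-1])
```

```text
yellow 281 208 1.6917 [-0.93  0.39  1.41 -0.    1.33 -1.78]
red 280 208 2.325 [-0.72  0.3   1.55 -0.    1.3  -1.8 ]
green 282 208 3.1417 [-0.36  0.33  1.51 -0.    1.31 -1.79]
```

View pics/w.png

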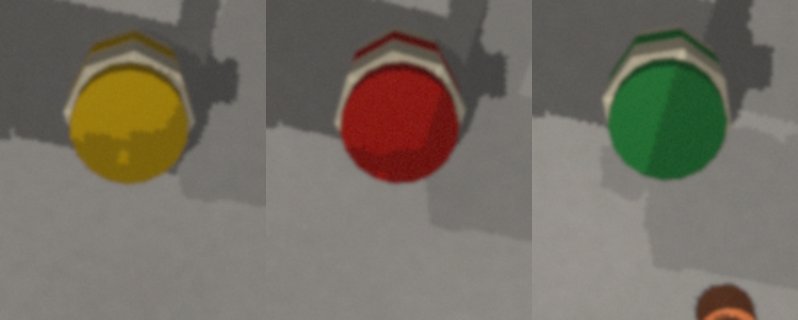

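Run:
```python
from h import *
ims=[]
for c in("yellow","red","green"):
    f=np.load(f"pics/w_{c}.npz")["frame"]; u,v=281,208
    g=cv2.resize(f[v-62:v+18,u-42:u+42],None,fx=6,fy=6,interpolation=cv2.INTER_CUBIC)
    ims.append(cv2.resize(f[v-62:v+0,u-44:u+44],(792//2,558//2),interpolation=cv2.INTER_CUBIC))
W=np.vstack([np.hstack(ims[:2]),np.hstack([ims[2],ims[2]*0])])
W=np.clip(W.astype(float)*1.6,0,255).astype(np.uint8)
cv2.imwrite("pics/w2.png",W[:,:,::-1]); print(W.shape)
```

```text
(558, 792, 3)
```

View pics/w2.png

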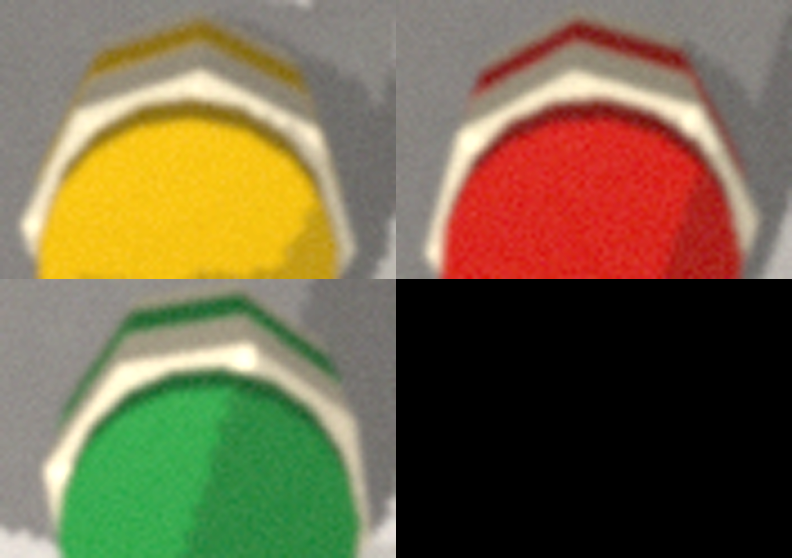

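The enlarged view shows the octagon rim corners clearly on all three jars. I'll read them off as pixels, cast them to z=0.08, and check that they lie 30.3 mm from centre and 45° apart.

Run:
```python
from h import *
C={"yellow":[(25,228),(78,110),(200,72),(320,128),(352,250)],"red":[(32,250),(70,130),(178,72),(302,107),(358,222)],"green":[(48,192),(122,82),(250,68),(352,135)]}
P={"yellow":(.42,-.368),"red":(.453,-.2435),"green":(.523,-.071)}
for c in C:
    d=np.load(f"pics/w_{c}.npz"); ce=np.mean([b[0] for b in blobs(d,c,800)],0); p=ray(d,ce,.1)
    v=np.array([ray(d,(237+a/4.5,146+b/4.5),.08) for a,b in C[c]])-p
    ang=np.rad2deg(np.arctan2(v[:,1],v[:,0])); r=np.hypot(v[:,0],v[:,1])
    m=np.angle(np.exp(8j*np.deg2rad(ang)).mean(),deg=True)/8
    yaw=m+22.5; az=np.rad2deg(np.arctan2(p[1],p[0]))
    print(c,p.round(4),ang.round(0),(1e3*r).round(1),"flat normals mod45:",yaw.__round__(1),"az",az.round(1), "headings",[round(yaw+45*k,1) for k in range(-3,3)])
# locker yaw and IK configs
for c,p in P.items():
    az=np.arctan2(p[1],p[0])
    for h in(-30,-15,0,15,30):
      for tl in(0,15,30):
        o=[]
        for rr in(0,np.pi):
            q=tool(az+np.deg2rad(h),np.deg2rad(tl),rr); k=kinematics.ik(tcp([*p,.05],q),q.as_quat()); o.append(None if k is None else k.round(2).tolist())
        if h in(-15,15,0): print(c,h,tl,o)
```

```text
return _methods._mean(a, axis=axis, dtype=dtype,
  ret = ret.dtype.type(ret / rcount)
Traceback (most recent call last):
  File "h.py", line 9, in ray
    r=Rt@np.linalg.solve(d["mtx"],[uv[0],uv[1],1.]); return c+r*(z-c[2])/r[2]
                                   ~~^^^
IndexError: invalid index to scalar variable.
```

```bash
sed -i 's/(26,150,90),(34/(20,150,70),(34/' h.py
python3 - <<'E'
from h import *
C={"yellow":[(25,228),(78,110),(200,72),(320,128),(352,250)],"red":[(32,250),(70,130),(178,72),(302,107),(358,222)],"green":[(48,192),(122,82),(250,68),(352,135)]}
P={"yellow":(.42,-.368),"red":(.453,-.2435),"green":(.523,-.071)}
for c in C:
    d=np.load(f"pics/w_{c}.npz"); b=blobs(d,c,200); ce=max(b,key=lambda b:b[1][4])[0] if b else proj(d,[*P[c],.1]); p=ray(d,ce,.1)
    v=np.array([ray(d,(237+a/4.5,146+b/4.5),.08) for a,b in C[c]])-p
    ang=np.rad2deg(np.arctan2(v[:,1],v[:,0])); r=np.hypot(v[:,0],v[:,1])
    m=np.angle(np.exp(8j*np.deg2rad(ang)).mean(),deg=True)/8
    yaw=m+22.5; az=np.rad2deg(np.arctan2(p[1],p[0]))
    print(c,p.round(4),ang.round(0),(1e3*r).round(1),"az",az.round(1), "headings",[round(yaw+45*k,1) for k in range(-3,3)])
    for k in range(-3,3):
      h=yaw+45*k
      if abs(h-az)<50:
       for tl in(0,15,30):
        o=[]
        for rr in(0,np.pi):
            q=tool(np.deg2rad(h),np.deg2rad(tl),rr); k=kinematics.ik(tcp([*p[:2],.05],q),q.as_quat()); o.append(None if k is None else k.round(2).tolist())
        print("  ",round(h),tl,o)
E
```

```text
yellow [ 0.4144 -0.3667  0.1   ] [-129. -178.  134.   85.   39.] [29.3 28.1 27.3 29.3 30.5] az -41.5 headings [np.float64(-113.7), np.float64(-68.7), np.float64(-23.7), np.float64(21.3), np.float64(66.3), np.float64(111.3)]
   -69 0 [[-0.75, 0.97, 2.13, 3.59, 1.53, 1.55], [-0.75, 0.97, 2.13, 3.59, 1.53, -1.59]]
   -69 15 [[-0.76, 0.79, 2.17, 3.61, 1.15, 1.49], [-0.76, 0.79, 2.17, 3.61, 1.15, -1.66]]
   -69 30 [[-0.79, 0.64, 2.14, 3.69, 0.73, 1.36], [-0.79, 0.64, 2.14, 3.69, 0.73, -1.78]]
   -24 0 [[-1.3, 0.98, 2.19, 2.26, 1.59, 1.55], [-1.3, 0.98, 2.19, 2.26, 1.59, -1.59]]
   -24 15 [[-1.28, 0.79, 2.23, 2.25, 1.23, 1.67], [-1.28, 0.79, 2.23, 2.25, 1.23, -1.47]]
   -24 30 [[-1.22, 0.62, 2.2, 2.15, 0.85, 1.88], [-1.22, 0.62, 2.2, 2.15, 0.85, -1.26]]
red [ 0.4488 -0.2421  0.1   ] [-109. -157.  157.  110.   62.] [29.8 27.9 27.8 28.8 29.8] az -28.3 headings [np.float64(-90.7), np.float64(-45.7), np.float64(-0.7), np.float64(44.3), np.float64(89.3), np.float64(134.3)]
   -46 0 [[-0.66, 1.01, 2.3, 3.28, 1.73, 1.59], [-0.66, 1.01, 2.3, 3.28, 1.73, -1.55]]
   -46 15 [[-0.66, 0.79, 2.34, 3.28,
[... 442 characters left out ...]
-178.  134.  100.] [17.5 21.7 30.2 38.7] az -8.9 headings [np.float64(-111.8), np.float64(-66.8), np.float64(-21.8), np.float64(23.2), np.float64(68.2), np.float64(113.2)]
   -22 0 [[-0.38, 1.01, 2.29, 3.14, 1.73, 1.57], [-0.38, 1.01, 2.29, 3.14, 1.73, -1.57]]
   -22 15 [[-0.38, 0.79, 2.34, 3.14, 1.3, 1.57], [-0.38, 0.79, 2.34, 3.14, 1.3, -1.57]]
   -22 30 [[-0.38, 0.6, 2.31, 3.14, 0.81, 1.57], [-0.38, 0.6, 2.31, 3.14, 0.81, -1.57]]
   23 0 [[-0.88, 0.98, 2.17, 1.86, 1.57, 1.56], [-0.88, 0.98, 2.17, 1.86, 1.57, -1.58]]
   23 15 [[-0.85, 0.79, 2.22, 1.85, 1.27, 1.71], [-0.85, 0.79, 2.22, 1.85, 1.27, -1.43]]
   23 30 [[-0.79, 0.62, 2.2, 1.75, 0.96, 1.93], [-0.79, 0.62, 2.2, 1.75, 0.96, -1.21]]
```

```bash
cat >> h.py <<'E'
def st(): return monitor.sense()
def save(cam,name):
    d=eyes.grab_frame(cam); cv2.imwrite(f"pics/{name}.png",d["frame"][:,:,::-1]); return d
def lids(cam="top"):
    d=eyes.grab_frame(cam); o={}
    for c in HSV:
        o[c]=[(ray(d,ce,.1)[:2].round(4).tolist(),int(s[4])) for ce,s in blobs(d,c,100) if 180<s[4]<700 and s[2]<30]
    return o
def watch(sec,tag):
    l=[]
    for _ in range(int(round(sec/.2))):
        env.hold(.2); s=st(); l.append((s["gripper_force"],s["finger_gap"]))
    l=np.array(l); print(tag,"force min/max",l[:,0].min().round(1),l[:,0].max().round(1),"gap",l[:,1].min().round(3),l[:,1].max().round(3))
def flip(c,p,head,zg=.045,tilt=10,zl=.22,zh=.15,back=.12,side=None):
    h=np.deg2rad(head); t=np.deg2rad(tilt); q=tool(h,t); qi=tool(h,-t,np.pi); u=np.array([np.cos(h),np.sin(h),0])
    if q.as_matrix()[0,0] is None: return
    P0=np.array([*p,0.]); at=lambda z,b=0,r=q: tcp(P0+[0,0,z]-b*u,r)
    env.release(); env.reach(at(zl,back),q.as_quat())
    env.movel(at(zg,back),.15)
    if env.movel(at(zg),.08,guard=12): print("GUARD on approach",st()["position"],st()["contact_force"]); return False
    env.close_gripper(100); s=st(); print(c,"gripped gap",s["finger_gap"].round(3),"t",s["clock"].round(1))
    env.movel(at(zl),.1)
    env.reach(at(zl,0,qi),qi.as_quat()); env.movel(at(zh,0,qi),.1)
    save("side",f"inv_{c}"); watch(3.2,"inverted"); save("side",f"inv2_{c}")
    env.movel(at(zl,0,qi),.1); env.reach(at(zl),q.as_quat()); save("side",f"up_{c}")
    env.movel(at(zg+.015),.1)
    g=env.movel(at(zg-.004),.02,guard=6); print("touch",g,"hold z",(st()["position"]-q.apply([0,0,HP]))[2].round(4),"t",st()["clock"].round(1))
    return True
def back_off(head,d=.12):
    env.release(); env.hold(.2); p=st()["position"]; h=np.deg2rad(head)
    env.movel(p-d*np.array([np.cos(h),np.sin(h),0]),.12); env.movel(st()["position"]+[0,0,.18],.2)
E
python3 - <<'E'
from h import *
print(flip("red",(.452,-.2435),-45.7))
E
```

```text
Traceback (most recent call last):
  File "h.py", line 41, in flip
    env.release(); env.reach(at(zl,back),q.as_quat())
                   ~~~~~~~~~^^^^^^^^^^^^^^^^^^^^^^^^^
bench.MotionError: the arm cannot take that pose within its joint ranges
```

```bash
sed -i '/as_matrix()\[0,0\] is None/d' h.py
python3 - <<'E'
from h import *
P={"red":((.452,-.2435),(-45.7,-.7)),"green":((.522,-.071),(-47,-2,43)),"yellow":((.4195,-.368),(-68.7,-23.7,21.3))}
for c,(p,hs) in P.items():
  for head in hs:
    for tilt in(10,20):
      h=np.deg2rad(head);t=np.deg2rad(tilt);q=tool(h,t);qi=tool(h,-t,np.pi);u=np.array([np.cos(h),np.sin(h),0])
      f=lambda z,b,r:'%d'%(kinematics.ik(tcp(np.array([*p,z])-b*u,r),r.as_quat()) is not None)
      print(c,head,tilt,"back .12,.09,.07 @.22:",f(.22,.12,q),f(.22,.09,q),f(.22,.07,q),"@.045:",f(.045,.12,q),f(.045,.09,q),f(.045,.07,q),f(.045,0,q),"lift",f(.22,0,q),f(.22,0,qi),f(.15,0,qi))
E
```

```text
red -45.7 10 back .12,.09,.07 @.22: 0 1 1 @.045: 1 1 1 1 lift 1 1 1
red -45.7 20 back .12,.09,.07 @.22: 1 1 1 @.045: 0 1 1 1 lift 1 1 1
red -0.7 10 back .12,.09,.07 @.22: 1 1 1 @.045: 1 1 1 1 lift 1 1 1
red -0.7 20 back .12,.09,.07 @.22: 1 1 1 @.045: 1 1 1 1 lift 1 1 1
green -47 10 back .12,.09,.07 @.22: 1 1 1 @.045: 1 1 1 1 lift 1 1 1
green -47 20 back .12,.09,.07 @.22: 0 0 0 @.045: 1 1 1 1 lift 1 1 1
green -2 10 back .12,.09,.07 @.22: 0 0 1 @.045: 0 1 1 1 lift 1 1 1
green -2 20 back .12,.09,.07 @.22: 0 1 1 @.045: 0 0 1 1 lift 1 1 1
green 43 10 back .12,.09,.07 @.22: 1 1 1 @.045: 1 1 1 1 lift 1 1 1
green 43 20 back .12,.09,.07 @.22: 1 1 1 @.045: 1 1 1 1 lift 1 1 1
yellow -68.7 10 back .12,.09,.07 @.22: 1 1 1 @.045: 1 1 1 1 lift 1 1 1
yellow -68.7 20 back .12,.09,.07 @.22: 1 1 1 @.045: 1 1 1 1 lift 1 1 1
yellow -23.7 10 back .12,.09,.07 @.22: 1 1 1 @.045: 1 1 1 1 lift 1 1 1
yellow -23.7 20 back .12,.09,.07 @.22: 1 1 1 @.045: 1 1 1 1 lift 1 1 1
yellow 21.3 10 back .12,.09,.07 @.22: 1 1 1 @.045: 1 1 1 1 lift 1 1 1
yellow 21.3 20 back .12,.09,.07 @.22: 1 1 1 @.045: 1 1 1 1 lift 1 1 1
```

Run:
```python
from h import *
print(flip("red",(.452,-.2435),-.7))
print(st()["contact_force"].round(1))
```

```text
Traceback (most recent call last):
  File "h.py", line 43, in flip
    env.close_gripper(100); s=st(); print(c,"gripped gap",s["finger_gap"].round(3),"t",s["clock"].round(1))
                                                          ^^^^^^^^^^^^^^^^^^^^^
AttributeError: 'float' object has no attribute 'round'
```

```bash
python3 - <<'E'
s=open('h.py').read()
s=s.replace('s["finger_gap"].round(3)','round(float(s["finger_gap"]),3)').replace('s["clock"].round(1)','round(float(s["clock"]),1)').replace('st()["clock"].round(1)','round(float(st()["clock"]),1)')
s=s.replace('side=None):','resume=False):').replace('    env.release(); env.reach(at(zl,back)','    if not resume:\n     env.release(); env.reach(at(zl,back)').replace('    env.movel(at(zg,back),.15)\n    if env.movel(at(zg)','     env.movel(at(zg,back),.15)\n     if env.movel(at(zg)').replace('    env.close_gripper(100)','     env.close_gripper(100)')
s=s.replace('; s=st(); print(c,"gripped','\n    s=st(); print(c,"gripped')
open('h.py','w').write(s)
E
sed -n 36,60p h.py
python3 - <<'E'
from h import *
s=st(); print(s["position"],s["finger_gap"],s["gripper_force"],s["contact_force"].round(1))
print(flip("red",(.452,-.2435),-.7,resume=True))
print(st()["contact_force"].round(1))
a,b,c=[cv2.imread(f"pics/{n}_red.png") for n in("inv","inv2","up")]
cv2.imwrite("pics/fr.png",np.hstack([x[0:260,120:380] for x in(a,b,c)]))
E
```

```text
l=np.array(l); print(tag,"force min/max",l[:,0].min().round(1),l[:,0].max().round(1),"gap",l[:,1].min().round(3),l[:,1].max().round(3))
def flip(c,p,head,zg=.045,tilt=10,zl=.22,zh=.15,back=.12,resume=False):
    h=np.deg2rad(head); t=np.deg2rad(tilt); q=tool(h,t); qi=tool(h,-t,np.pi); u=np.array([np.cos(h),np.sin(h),0])
    P0=np.array([*p,0.]); at=lambda z,b=0,r=q: tcp(P0+[0,0,z]-b*u,r)
    if not resume:
     env.release(); env.reach(at(zl,back),q.as_quat())
     env.movel(at(zg,back),.15)
     if env.movel(at(zg),.08,guard=12): print("GUARD on approach",st()["position"],st()["contact_force"]); return False
     env.close_gripper(100)
    s=st(); print(c,"gripped gap",round(float(s["finger_gap"]),3),"t",round(float(s["clock"]),1))
    env.movel(at(zl),.1)
    env.reach(at(zl,0,qi),qi.as_quat()); env.movel(at(zh,0,qi),.1)
    save("side",f"inv_{c}"); watch(3.2,"inverted"); save("side",f"inv2_{c}")
    env.movel(at(zl,0,qi),.1); env.reach(at(zl),q.as_quat()); save("side",f"up_{c}")
    env.movel(at(zg+.015),.1)
    g=env.movel(at(zg-.004),.02,guard=6); print("touch",g,"hold z",(st()["position"]-q.apply([0,0,HP]))[2].round(4),"t",round(float(st()["clock"]),1))
    return True
def back_off(head,d=.12):
    env.release(); env.hold(.2); p=st()["position"]; h=np.deg2rad(head)
    env.movel(p-d*np.array([np.cos(h),np.sin(h),0]),.12); env.movel(st()["position"]+[0,0,.18],.2)
[ 0.47032174 -0.24393141  0.04188286] 0.6372707780375152 105.29254040680826 [-2.6 -1.1  1.6]
red gripped gap 0.637 t 10.1
inverted force min/max 108.4 108.4 gap 0.635 0.64
touch True hold z 0.0451 t 25.3
True
[ 1.2 -1.   3.1]
```

View pics/fr.png

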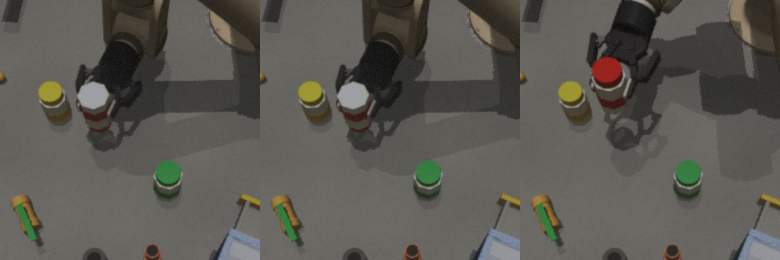

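The red jar inverted without slipping (white underside up at (95,100)) and is back upright. I'll release it, find the jars again, and flip green.

Run:
```python
from h import *
back_off(-.7); print(lids("top")); L=lids("side"); print(L, st()["clock"])
g=[x for x in L["green"] if abs(x[0][0]-.52)<.06 and abs(x[0][1]+.07)<.06]
if g and np.hypot(*(np.array(g[0][0])-[.523,-.071]))<.006:
    print(flip("green",(.522,-.071),-47.)); 
    a,b,c=[cv2.imread(f"pics/{n}_green.png") for n in("inv","inv2","up")]
    cv2.imwrite("pics/fg.png",np.hstack([x[0:260,160:420] for x in(a,b,c)]))
```

```text
{'red': [([0.4534, -0.2426], 327)], 'green': [], 'yellow': [([0.6889, -0.7117], 191), ([0.4196, -0.3675], 348), ([0.3904, -0.5213], 202)]}
{'red': [([0.4545, -0.2438], 399)], 'green': [([0.5228, -0.0709], 432), ([0.7072, -0.3036], 253)], 'yellow': [([0.4213, -0.3685], 390)]} 28.225
green gripped gap 0.64 t 34.3
inverted force min/max 104.9 104.9 gap 0.637 0.645
touch True hold z 0.0452 t 48.6
True
```

Run:
```python
from h import *
back_off(-47); print(lids("top")["red"]); L=lids("side"); print(L, st()["clock"])
g=[x for x in L["yellow"] if abs(x[0][0]-.42)<.06 and abs(x[0][1]+.37)<.06]
if g and np.hypot(*(np.array(g[0][0])-[.421,-.3685]))<.006:
    print(flip("yellow",(.4195,-.368),-23.7)); 
    f=[cv2.imread(f"pics/{n}_{c}.png")[0:260,x:x+260] for c,x in(("green",160),("yellow",60)) for n in("inv","inv2","up")]
    cv2.imwrite("pics/fg.png",np.vstack([np.hstack(f[:3]),np.hstack(f[3:])]))
```

```text
[([0.4533, -0.2428], 323)]
{'red': [([0.4547, -0.2437], 402)], 'green': [([0.5243, -0.0709], 430), ([0.7071, -0.3036], 254)], 'yellow': [([0.4211, -0.3685], 389)]} 51.525
yellow gripped gap 0.638 t 57.3
inverted force min/max 105.5 105.5 gap 0.633 0.641
touch True hold z 0.0452 t 72.4
True
```

View pics/fg.png

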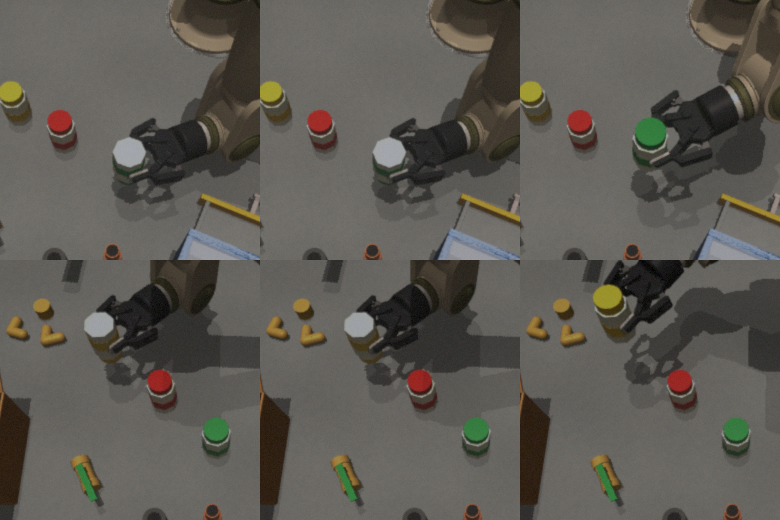

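All three were inverted and are upright again. Next is the tray: I'll measure its front edge in both views and pinch the panel near its right end, clear of the handle posts.

```bash
cat >> h.py <<'E'
def front(cam):
    d=eyes.grab_frame(cam); m=mask(d["frame"],"yellow"); n,l,s,ce=cv2.connectedComponentsWithStats(m)
    i=max(range(1,n),key=lambda i:max(s[i][2:4])); v,u=np.nonzero(l==i)
    p=np.array([ray(d,x,.045)[:2] for x in zip(u,v)]); c=p.mean(0)
    y=np.linalg.svd(p-c,full_matrices=False)[2][0]; y=y*np.sign(y[1]); a=(p-c)@y; w=(p-c)@[y[1],-y[0]]
    mid=c+y*(a.max()+a.min())/2
    return mid.round(4),np.rad2deg(np.arctan2(-y[0],y[1])).round(2),round(np.ptp(a),3),round(np.ptp(w),3)
E
python3 - <<'E'
from h import *
back_off(-23.7); print(front("top"),front("side"),lids("top"),st()["clock"])
E
```

```text
(array([0.5224, 0.2627]), np.float64(-6.84), np.float64(0.061), np.float64(0.007)) (array([0.5218, 0.2472]), np.float64(-6.21), np.float64(0.321), np.float64(0.014)) {'red': [([0.4534, -0.2427], 323)], 'green': [], 'yellow': [([0.6883, -0.7117], 191), ([0.4211, -0.366], 344), ([0.3907, -0.5214], 205)]} 75.3833
```

Run:
```python
from h import *
yaw=np.deg2rad(-6); X=np.array([np.cos(yaw),np.sin(yaw),0]); Y=np.array([-X[1],X[0],0])
F=np.array([.521,.246,0]); p=F-.11*Y
for a in(-96,84):
    q=down(np.deg2rad(a)); k=kinematics.ik(p+[0,0,.12],q.as_quat()); k2=kinematics.ik(p-.1*X+[0,0,.027],q.as_quat()); print(a,k if k is None else k.round(2),k2 is not None)
    if k is not None and k2 is not None and abs(k[5])<2.7: break
env.release(); env.reach(p+[0,0,.12],q.as_quat())
g=env.movel(p+[0,0,.027],.08,guard=10); print("down",g,st()["position"].round(4))
env.close_gripper(60); print("gap",st()["finger_gap"],st()["gripper_force"])
g=env.movel(st()["position"]-.08*X,.06,guard=20); print("pull",g,st()["position"].round(4),st()["contact_force"].round(1))
env.release(); env.movel(st()["position"]+[0,0,.15],.15)
print(front("side"),front("top"),st()["clock"])
save("top","tray")
```

```text
-96 [ 0.04  0.43  1.64 -0.    1.07  0.14] True
down False [0.5098 0.1366 0.0275]
gap 0.12850291493928756 60.16890048980713
pull True [0.4487 0.1432 0.0273] [ 3.4  1.1 -1.5]
(array([0.4691, 0.3041]), np.float64(-6.01), np.float64(0.219), np.float64(0.014)) (array([0.452 , 0.6225]), np.float64(34.02), np.float64(0.058), np.float64(0.03)) 82.4417
```

View pics/tray.png

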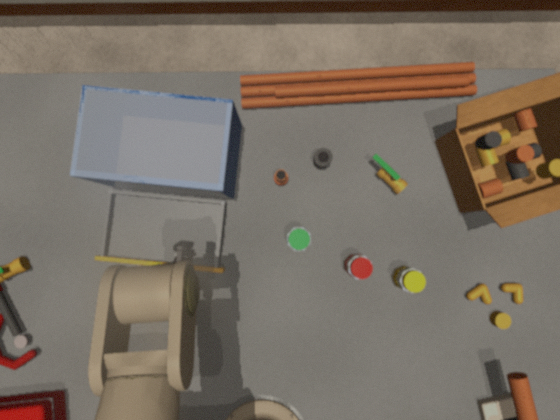

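The tray is pulled out about 61 mm to its stop. Green has been knocked about 25 mm sideways, from (288,239) to (299,239). I'll carry red into the tray, then take close views of the other two jars.

```bash
cat >> h.py <<'E'
YAW=np.deg2rad(-6); X=np.array([np.cos(YAW),np.sin(YAW),0]); Y=np.array([-X[1],X[0],0])
F=np.array([.4487,.1432,0])+.11*Y; FLOOR=F+.086*X
QP=down(np.deg2rad(-96))
def stow(c,p,a,ly,lx=-.02,zt=.043,lift=.085):
    q=down(np.deg2rad(a)); P0=np.array([*p,0.]); T=FLOOR+lx*X+ly*Y
    env.release(); env.reach(P0+[0,0,.2],q.as_quat())
    if env.movel(P0+[0,0,zt],.12,guard=10): print("GUARD",st()["position"],st()["contact_force"]); return False
    env.close_gripper(90); s=st(); print(c,"gap",round(float(s["finger_gap"]),3))
    env.movel(P0+[0,0,zt+lift],.12)
    env.movel(np.array([.42,0,zt+lift]),.2,frame=QP.as_quat()); env.movel(T+[0,0,zt+lift],.2)
    s=st(); print("carry gap",round(float(s["finger_gap"]),3),"F",round(float(s["gripper_force"]),1))
    env.movel(T+[0,0,zt+.032],.12)
    g=env.movel(T+[0,0,zt+.017],.02,guard=6); print("touch",g,(st()["position"][2]-zt).round(4),"(want .020) t",round(float(st()["clock"]),1))
    env.release(); env.movel(T+[0,0,zt+.13],.15); return True
E
python3 - <<'E'
from h import *
print(FLOOR.round(4)); print(lids("side"))
print(stow("red",(.4525,-.243),-90.7,.085))
L=lids("side"); print(L)
p=[x[0] for x in L["green"] if abs(x[0][0]-.52)<.07 and abs(x[0][1]+.08)<.08][0]
env.reach([*p,.22],down(np.arctan2(p[1],p[0])).as_quat()); d=eyes.grab_frame("wrist"); np.savez("pics/w_green2.npz",**d)
u,v=proj(d,[*p,.1]).round().astype(int); print(p,u,v,st()["clock"])
g=cv2.resize(d["frame"][v-62:v+18,u-44:u+44],(792,720),interpolation=cv2.INTER_CUBIC)[:594]
cv2.imwrite("pics/g2.png",np.clip(g*1.6,0,255).astype(np.uint8)[:,:,::-1])
E
```

```text
[0.5457 0.2436 0.    ]
{'red': [([0.4546, -0.2438], 398)], 'green': [([0.5241, -0.0963], 428), ([0.707, -0.3037], 253)], 'yellow': [([0.4231, -0.3668], 390)]}
red gap 0.642
carry gap 0.647 F 95.2
touch True 0.0207 (want .020) t 91.4
True
{'red': [], 'green': [([0.524, -0.0965], 429), ([0.7071, -0.3037], 252)], 'yellow': [([0.4228, -0.367], 392)]}
[0.524, -0.0965] 280 208 94.7083
```

View pics/g2.png

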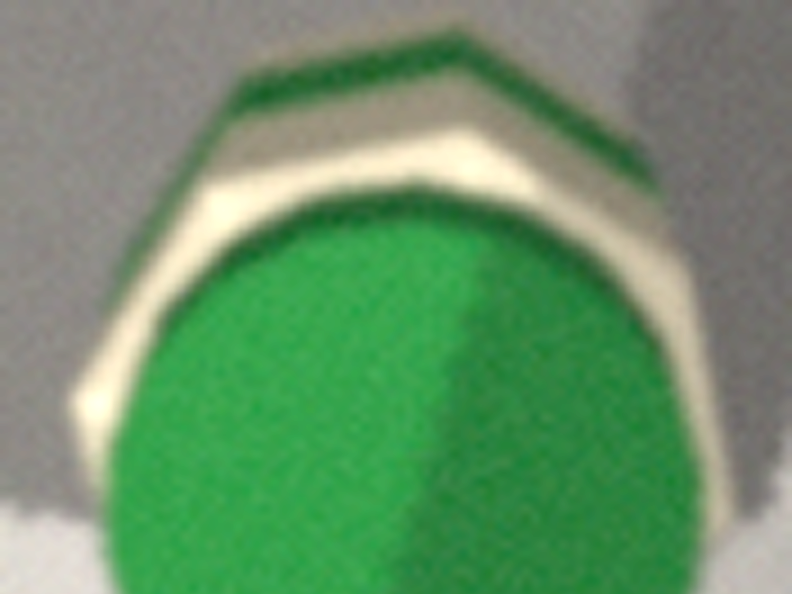

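The corners are at (75,400), (205,185), (470,128) and (690,275) in the 9× crop. I'll compute green's flat angle, then stow yellow and green.

Run:
```python
from h import *
d=np.load("pics/w_green2.npz"); p=np.array([.522,-.0965])
v=np.array([ray(d,(236+a/9,146+b/9),.08)[:2] for a,b in((75,400),(205,185),(470,128),(690,275))])-p
ang=np.arctan2(v[:,1],v[:,0]); m=np.rad2deg(np.angle(np.exp(8j*ang).mean())/8)+22.5
print(np.rad2deg(ang).round(),(1e3*np.hypot(*v.T)).round(1),"flat",m.round(1))
a=min((m+45*k for k in range(-6,4)),key=lambda x:abs(x+96)); print("a",a)
ok=stow("yellow",(.4205,-.3665),-113.7,0.)
L=lids("side"); print(L["green"],L["red"])
q=[x[0] for x in L["green"] if np.hypot(x[0][0]-.524,x[0][1]+.0965)<.006]
if ok and q: stow("green",p,a,-.085)
env.reach([.3,-.2,.3],down(np.deg2rad(-60)).as_quat()); save("side","stow"); save("top","stowt"); print(lids("top"),front("side"),front("top"),st()["clock"])
```

```text
[-114. -159.  157.  114.] [29.2 31.  32.3 32.4] flat 44.5
a -90.51872538210705
yellow gap 0.649
carry gap 0.64 F 95.1
touch True 0.0207 (want .020) t 103.5
[([0.524, -0.0965], 430), ([0.7071, -0.3036], 254)] [([0.5301, 0.3382], 527)]
green gap 0.644
carry gap 0.642 F 94.6
touch True 0.0208 (want .020) t 112.1
{'red': [], 'green': [], 'yellow': [([0.6886, -0.7115], 188), ([0.5254, 0.2514], 224), ([0.3903, -0.5217], 207), ([0.3294, -0.5679], 183)]} (array([0.4778, 0.2514]), np.float64(-7.34), np.float64(0.321), np.float64(0.068)) (array([0.4623, 0.2358]), np.float64(-6.79), np.float64(0.089), np.float64(0.009)) 115.2917
```

View pics/stow.png

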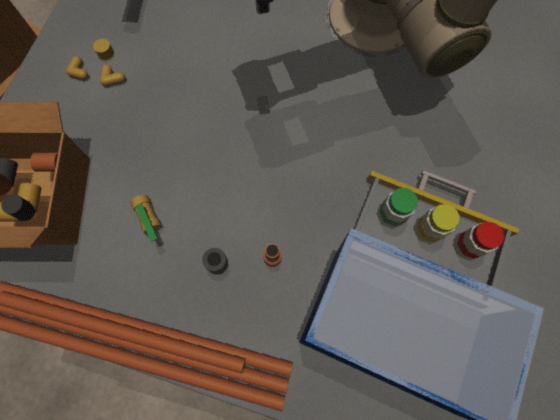

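All three jars stand on the tray floor: green (402,203), yellow (440,220), red (483,238). Now I'll push the tray shut on the handle bar with closed fingers.

Run:
```python
from h import *
q=down(YAW); H=F-.056*X
env.close_gripper(30); s=H-.06*X
env.reach(s+[0,0,.15],q.as_quat()); env.movel(s+[0,0,.02],.12)
print("early",env.movel(H-.02*X+[0,0,.02],.05,guard=10))
g=env.movel(H+.185*X+[0,0,.02],.05,guard=12); p=st()["position"]; print("shut",g,"finger travel past bar start",((p-H)@X).round(4),st()["contact_force"].round(1))
if g: 
    g2=env.movel(p+.02*X,.02,guard=12); print(g2,((st()["position"]-H)@X).round(4))
env.movel(st()["position"]-.06*X,.08); env.movel(st()["position"]+[0,0,.15],.15); env.reach([.3,-.2,.3],down(np.deg2rad(-60)).as_quat())
save("side","shut"); save("top","shutt"); print(front("side"),st()["clock"])
a=cv2.imread("pics/shut.png")[130:420,260:560]; b=cv2.imread("pics/shutt.png")[60:350,50:350]
cv2.imwrite("pics/sh.png",cv2.resize(np.hstack([a,b]),(800,387)))
```

```text
early False
shut True finger travel past bar start 0.1692 [-0.1 -0.4  0.6]
True 0.1691
(array([ 0.3925, -0.5465]), np.float64(-6.07), np.float64(0.048), np.float64(0.036)) 127.7333
```

View pics/sh.png

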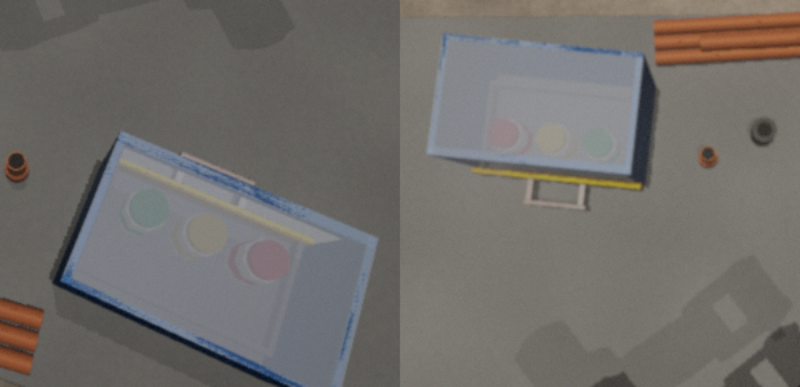

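The tray is home: it took a hard stop twice at the same place, and all three lids show through the clear top. One last number check on the front panel, then I'll hand in.

Run:
```python
from h import *
f=front("top"); print(f,"expected",(F+.18*X).round(4),"travel",((np.array([*f[0],0])-F)@X).round(4))
if abs((np.array([*f[0],0])-F)@X-.18)<.005: print(job.hand_in())
```

```text
(array([0.6332, 0.1719]), np.float64(-6.11), np.float64(0.197), np.float64(0.011)) expected [0.6392 0.2338 0.    ] travel 0.1805
the job is handed in; nothing more can be done
None
```

The job is handed in: red, green and yellow were each turned lid-down for about 3 s in that order and set back upright, and all three now stand in the fully shut tray, at about 128 s of the 210 s; the valve, coupling and copper stub were not touched.

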